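Pack the hanging vertebrae into the teak chest

ROBOT

A 6-joint arm with a two-finger parallel gripper is mounted at the origin on the work surface. World frame = base frame: x ahead of the robot, y to its left, z up, the work surface at z = 0. Lengths are in m, angles in rad, forces in N, time in s.
With the tool pointing down it reaches from about 0.4 to 0.825 m from the base axis. Payload 7 kg.
Tool frame: the origin (TCP) lies midway between the tips of the shut fingers; the grasp point (between the pads) lies 19 mm behind it; z points along the fingers, x is the direction in which the jaws open and shut, and the axes are right-handed (so a half turn about z gives the same grasp; the last joint's range is limited). The gripper opens to 88 mm and grips with 3 to 60 N. Pads are 19 mm wide; open, the fingers measure 130 mm over their backs; the gripper's body (78 mm by 193 mm) begins 47 mm behind the grasp point.
Start: joints at [1.568, 0.359, 0.012, 0, -1.224, -0.288], TCP at [0.194, 0.647, 0.227] pointing down, gripper open.
Joint ranges: [-3.07, 3.07], [-1.43, 2.12], [-1.02, 1.25], [-3.03, 1.67], [-3.05, -0], [-3.03, 3.03]. Speed limits (rad/s): [2.39, 2.39, 3.01, 3.14, 3.14, 3.14].

INTERFACE

Orientations are given as [roll, pitch, yaw] about the fixed x, y, z axes, in that order (R = Rz(yaw) Ry(pitch) Rx(roll)).
In Python, from station import status, eyes, workorder gives the robot as it stands.
- The arm moves only by the shell command python3 -m jog 'ROWS' [OPENING] [FORCE]. ROWS is JSON, a list of rows, each a list of 6 numbers: the shift along the world's x, y, z in mm, then the turn, a rotation vector about the world's x, y, z in rad. A call has 1 to 12 rows; each row shifts and turns the pose as measured when the row begins; what a row does not reach is not made up. A row lasts 1/10 s, in which the tool goes at most 50 mm and 8.59 degrees, less where a joint would pass 70% of its speed; a pose out of reach is approached as far as the arm can. A call with a gripper value outside its range is refused whole. OPENING is the opening, from 0 (shut) to 1 (fully open), set as the call begins (- or left out, the last holds). The fingers move at their own pace and stop on an object; FORCE is the grip in N (left out, the last holds). Time passes only in rows, so rows that do not move let the fingers close. It gives the time, the measured TCP pose, the force and the opening at its end, in the units of the state.
- status.get_state(): the state, without advancing time (a new reading comes with each control period).
- eyes.grab_frame(name): name is "side" or "top"; returns the picture (420x560x3 uint8, blue, green, red); there is no depth.
- eyes.calibration(name): a dict with "camera_matrix" (3x3 intrinsics, pixels), "cam_to_world" (4x4, takes a point from camera to world coordinates). Camera axes: x right, y up, looking along -z (the intrinsics and any distortion apply to the point x, -y, -z); pixel columns grow to the right and rows downward; lengths in m; the calibration is good to about 2 mm. A picture is of the moment at which its call begins. calibration takes no time and is no camera call.
- workorder.job_done(): hands the job in, once; it reports no verdict.
The state is a dict: "t": time; "q": joint angles; "qd": joint speeds; "joint_efforts": joint torques, N m; "eef_pos": TCP position; "ee_rot": TCP orientation; "force": force on the tool from outside, world axes, zero at the start; "moment": the same for the moment, N m; "width": finger opening in m.
Only numpy, scipy, OpenCV 4.12 (cv2) and the standard library are available. Lean on these libraries where they do the work, as an engineer would, in place of code of your own. Each camera call takes 0.05 s, during which the arm holds its last target. There are 200 camera calls.

TASK

Swing the chest's lid up past its balance point so that it stands open by itself and let go, then put every vertebra segment that hangs on the hook rack and the walnut skull mount inside the chest. The hooks are deep, so lift each segment past the tip of its hook before you draw it off. With everything inside, shut the lid fully again, and leave the blue bottle and the block with the brass screws where they are.

Things in the scene. Friction and masses are not known exactly. Their poses are not given: they have to be found in the camera images.
- chest: fixed teak chest, outside 164 (x) x 334 (y) x 137 mm tall without lid, walls and floor 7 mm, inside 150 x 320 x 130 mm. Origin under the centre of its underside; x points away from the robot to the hinge side, y along the hinge, z up. Empty at the start; segments and mount all fit in standing, side by side along y
- lid (a joint): angle of the chest's hinged teak lid (350 g, 12 mm thick): 0 shut, grows as it opens upward, stop at 1.85 rad. No spring: it falls shut when released below about 1.5 rad, and falls open onto the stop by itself above about 1.65 rad
- lid_hinge (a point): middle of the lid's hinge line, on the top of the chest's far (+x) rim; the hinge line runs along the chest's y
- lid_handle (a point): middle of the lid's handle, a round brass bar 10 mm thick, 100 mm long along the chest's y, 42 mm in front of the lid's front edge in the lid's plane (an open loop, 37 mm free behind the bar, 90 mm between its legs), 206 mm from the hinge line; moves with the lid. The bar turns between fingers, so it can be held from straight above all the way
- rack: fixed walnut rack, base 170 (x) x 350 (y) x 15 mm, with a back rail (146 to 182 mm up, on two end posts) whose front face is at x = +67 mm and three steel hooks at y = -115, 0 and +115 mm pointing to -x (towards the robot). Origin under the centre of its underside; z up
- hook_tip (a point): tip of the rack's middle hook (the others are alike), at the rack's x = -30 mm, 166 mm up. The 8 mm bar slopes down from the rail to its seat at x = 0 (bar centre 141 mm up), then up to this tip, whose top is at 170 mm. A hung crossbar must rise 24 mm to pass the tip (33 is good; at 41 the shoulder strikes the hook), then be drawn 60 mm or more to the rack's -x
- seg_a_tab (a point): centre of the grip tab of a white plastic vertebra segment (90 g, 124 mm tall, z up as hung, y along the rack's y; may be absent), 109 mm above its flat underside. The tab: 14 (y) x 20 (x) x 32 mm. Below it a crossbar 8 mm thick along y, centre at 90 mm, rests on the hook: fingertips beside the tab in y stop above it. Then an open window, a shoulder 54 mm wide (top at 36 mm) and a round body 40 mm across. Stands by itself
- seg_b_tab (a point): centre of the grip tab of a white plastic vertebra segment (90 g, 124 mm tall, z up as hung, y along the rack's y; may be absent), 109 mm above its flat underside. The tab: 14 (y) x 20 (x) x 32 mm. Below it a crossbar 8 mm thick along y, centre at 90 mm, rests on the hook: fingertips beside the tab in y stop above it. Then an open window, a shoulder 54 mm wide (top at 36 mm) and a round body 40 mm across. Stands by itself
- seg_c_tab (a point): centre of the grip tab of a white plastic vertebra segment (90 g, 124 mm tall, z up as hung, y along the rack's y; may be absent), 109 mm above its flat underside. The tab: 14 (y) x 20 (x) x 32 mm. Below it a crossbar 8 mm thick along y, centre at 90 mm, rests on the hook: fingertips beside the tab in y stop above it. Then an open window, a shoulder 54 mm wide (top at 36 mm) and a round body 40 mm across. Stands by itself
- mount_post (a point): walnut skull mount standing loose on the table, 140 g: round base 76 mm across and 16 mm thick with an upright round post 14 mm thick in its middle, 100 mm tall in all. This point is on the post's axis, 70 mm above the underside; z along the post
- bottle: blue bottle, 60 mm across, 150 mm tall; origin at the centre of its underside. A bystander
- screw_block: teak block 90 x 60 x 25 mm with two brass hinge screws standing in it, 52 mm tall in all; origin at the centre of its underside. A bystander
Mind the look-alikes: they are no part of the job. What is shaped like the part that bears seg_b_tab but pink or purple is not meant.

How it is judged:
By the outcome, as a careful person would: the job done as asked, in the order asked, and still so for the second after the job is handed in, with the robot touching nothing.
Of seg_a, seg_b, seg_c only 2 to 3 are there at a start; the rules pass over those that are not, and their reading is None.
At some moment in a run one of mount may be knocked a few centimetres aside while the robot is not near it.
Once in a run the grip may slacken for a moment while it holds something.
It also fails if it takes over 200 s, if anything falls off the work surface, if the arm or the gripper's body presses on something with over 40 N, if the wrist force passes 120 N, or if a joint passes its speed limit or range.

## Working session

There is one attempt and no reset: what is moved stays moved. The work goes in short steps, Python scripts to look and compute and a shell command to move; the robot and the scene stay as the last step left them, time stands still between calls to the robot, and variables do not carry over. Pictures are saved under pics/ and viewed, about 12 in all and at most 16, crops included, and the job is handed in when it is done.

```bash
ls; mkdir -p pics
cat > h.py <<'E'
import numpy as np, cv2
from station import status, eyes, workorder
def snap(n,f):
    im=eyes.grab_frame(n); cv2.imwrite('pics/'+f,im); return im
def ray(n,u,v):
    c=eyes.calibration(n);K=np.array(c['camera_matrix']);T=np.array(c['cam_to_world'])
    d=np.linalg.inv(K)@[u,v,1]; d=T[:3,:3]@(d*[1,-1,-1]); return T[:3,3],d
def atz(n,u,v,z):
    o,d=ray(n,u,v); return o+d*(z-o[2])/d[2]
def tri(a,b):
    (o1,d1),(o2,d2)=ray('top',*a),ray('side',*b)
    s=np.linalg.lstsq(np.c_[d1,-d2],o2-o1,rcond=None)[0]
    p,q=o1+d1*s[0],o2+d2*s[1]; return ((p+q)/2*1000).round(1),np.linalg.norm(p-q)*1000
def proj(n,p):
    c=eyes.calibration(n);K=np.array(c['camera_matrix']);T=np.array(c['cam_to_world'])
    x=T[:3,:3].T@(np.array(p)-T[:3,3])*[1,-1,-1]; x=K@x; return x[:2]/x[2]
E
python3 - <<'E'
from h import *
for n in('top','side'):
    snap(n,n+'0.png'); c=eyes.calibration(n); print(n,np.round(c['camera_matrix'],1).tolist(),np.round(c['cam_to_world'],3).tolist(),list(c))
print(status.get_state())
E
```

```text
pics
top [[382.7, 0.0, 274.0], [0.0, 382.7, 208.1], [0.0, 0.0, 1.0]] [[0.005, 0.987, -0.162, 0.396], [-1.0, 0.006, 0.007, 0.118], [0.008, 0.162, 0.987, 1.009], [0.0, 0.0, 0.0, 1.0]] ['camera_matrix', 'cam_to_world']
side [[488.6, 0.0, 290.2], [0.0, 488.6, 214.1], [0.0, 0.0, 1.0]] [[0.983, 0.077, -0.164, 0.365], [-0.18, 0.528, -0.83, -0.764], [0.023, 0.846, 0.533, 0.678], [0.0, 0.0, 0.0, 1.0]] ['camera_matrix', 'cam_to_world']
{'t': 0.1, 'q': array([ 1.56809614e+00,  3.59335798e-01,  1.11859279e-02, -3.24886162e-04,
       -1.22410635e+00, -2.88106505e-01]), 'qd': array([-1.10377954e-05, -1.39425148e-03,  1.09038231e-03,  1.89267307e-03,
       -2.95730680e-04, -6.22990841e-04]), 'joint_efforts': array([-2.35984517e-03, -5.84164023e+01,  2.93752956e+01,  7.01557964e+00,
        1.02195988e-02, -5.52056918e-05]), 'eef_pos': array([0.19343017, 0.64624763, 0.22571558]), 'ee_rot': array([-3.14147065e+00, -1.48650694e-03, -1.86171372e+00]), 'force': array([-1.03371157, -0.48578   , -0.10073987]), 'moment': array([-0.01548414, -0.0162462 , -0.01651051]), 'width': 0.08769471226222228}
```

View pics/top0.png

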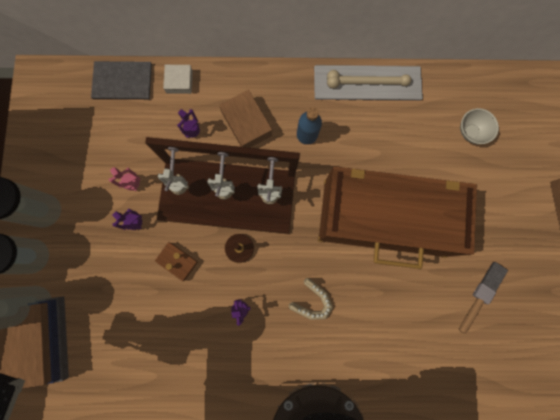

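View pics/side0.png

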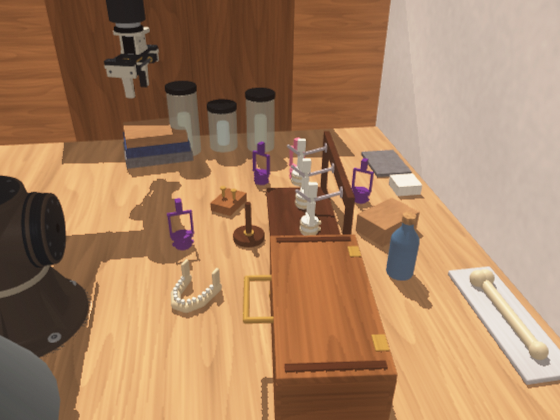

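Top view: the white segments hang at (174,180), (222,183) and (270,188), and the walnut mount is at (240,247). The chest lid is shut with its handle bar at about (400,264), the bottle is at (310,127) and the screw block at (177,262). Look-alikes to ignore are purple at (189,124), (127,220) and (240,312), and pink at (125,178). Next is one close mosaic for pixel measurements.

Run:
```python
from h import *
def crop(f,x,y,w,h,s=None):
    im=cv2.imread(f)[y:y+h,x:x+w]; im=cv2.convertScaleAbs(im,alpha=1.5,beta=10) if 'top' in f else im
    im=cv2.resize(im,(400,300),interpolation=cv2.INTER_CUBIC); k=400/w
    for u in range((x//10+1)*10,x+w,10):
        cv2.line(im,(int((u-x)*k),0),(int((u-x)*k),4 if u%50 else 300),(0,255,255),1)
        if u%20==0: cv2.putText(im,str(u),(int((u-x)*k)-9,14),0,.3,(0,255,0),1)
    for v in range((y//10+1)*10,y+h,10):
        cv2.line(im,(0,int((v-y)*k)),(4 if v%50 else 400,int((v-y)*k)),(0,255,255),1)
        if v%20==0: cv2.putText(im,str(v),(6,int((v-y)*k)+3),0,.3,(0,255,0),1)
    return im
t,s='pics/top0.png','pics/side0.png'
cv2.imwrite('pics/m1.png',np.vstack([np.hstack([crop(t,145,135,160,120),crop(t,316,162,168,126)]),np.hstack([crop(s,230,120,136,102),crop(s,230,230,172,129)])]))
```

```text
(no output)
```

View pics/m1.png

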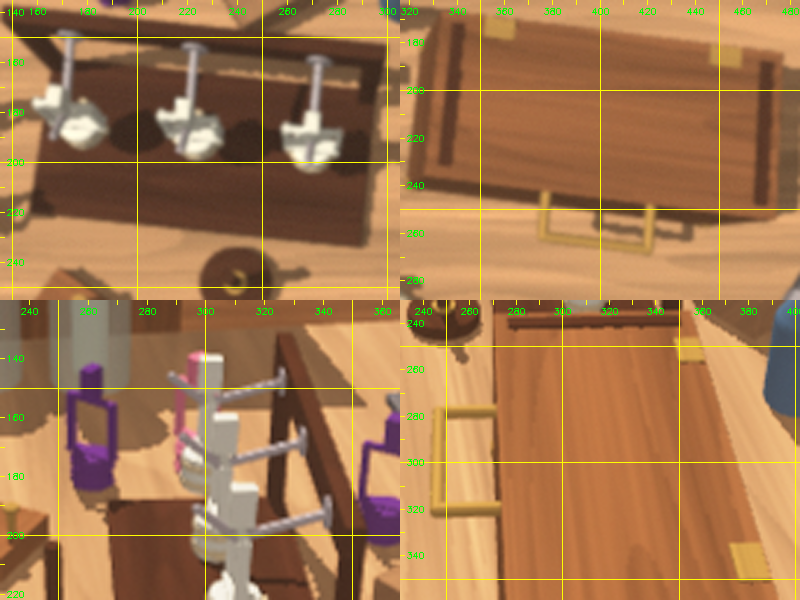

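Run:
```python
from h import *
P={'bar+':((375,263),(246,279)),'bar-':((421,267),(246,318)),
'tabA':((167,171),(302,139)),'tabB':((218,175),(307,159)),'tabC':((270,182),(312.6,183.6)),
'tipA':((166,189),(288.5,146)),'tipB':((218,195),(292,166.6)),'tipC':((269,201),(297,191)),
'post':((239.5,248),(249,205)),'strap+':((358,174),(354,251)),'strap-':((454,185),(379,342))}
for k,v in P.items(): print(k,*tri(*v))
print(atz('top',240,247,.016),atz('side',249,236,.016))
for uv in ((328,192),(478,180),(320,241),(474,254)): print(uv,atz('top',*uv,.149))
for uv in ((310,127),): print('bottle',atz('top',*uv,.075))
```

```text
bar+ [ 417.4 -117.1  138.2] 3.8011308861426514
bar- [ 408.  -217.7  145.8] 1.9106307286645734
tabA [612.1 349.5 183.7] 3.4680671778911387
tabB [602.4 236.6 183.4] 6.411227153704009
tabC [588.9 121.3 181.7] 4.1106002267686135
tipA [577.4 355.2 163.7] 0.07530217949858833
tipB [564.3 237.7 165. ] 0.2804587164415216
tipC [552.6 123.  164.9] 2.6700025183536047
post [453.8 192.5  96.8] 7.664617195376385
strap+ [619.5 -82.3 149.6] 1.151521983666818
strap- [ 592.6 -301.8  151.9] 2.4022106589316254
[0.45726464 0.19811364 0.016     ] [0.45496965 0.18486381 0.016     ]
(328, 192) [ 0.57607477 -0.01207057  0.149     ]
(478, 180) [ 0.60677139 -0.36019177  0.149     ]
(320, 241) [0.4635543  0.00792973 0.149     ]
(474, 254) [ 0.43640244 -0.33727519  0.149     ]
bottle [0.76134996 0.019942   0.075     ]
```

The rack is at yaw ≈ -0.107, the chest at yaw ≈ -0.115, and the handle's middle is near (413,-167,143). First I'm moving above the handle with the jaws along the chest's x.

```bash
python3 -m jog '[[30,-30,35,0,0,0],[30,-35,40,0,0,0],[40,-40,0,0,0,-0.1],[40,-40,0,0,0,-0.1],[40,-40,0,0,0,-0.1],[40,-40,0,0,0,-0.1],[40,-40,0,0,0,-0.1],[40,-40,0,0,0,-0.1],[0,-45,0,0,0,-0.1],[0,-45,0,0,0,-0.1]]' 0.34 40; python3 -m jog '[[-10,-45,0,0,0,-0.1],[-10,-45,0,0,0,-0.1],[-10,-45,0,0,0,-0.1],[-10,-45,0,0,0,-0.1],[-10,-45,0,0,0,-0.1],[-10,-45,0,0,0,-0.1],[-10,-45,0,0,0,0],[0,-45,0,0,0,0],[0,-20,0,0,0,0],[0,0,0,0,0,0]]'
```

```text
t: 1.1
eef_pos: [0.4603, 0.2794, 0.2886]
ee_rot: [-3.139, -0.012, -2.685]
force: [1.4, -0.2, 0.1]
width: 0.0299
t: 2.1
eef_pos: [0.3813, -0.1199, 0.2864]
ee_rot: [-3.139, -0.013, 2.965]
force: [0.7, 0.3, 0.4]
width: 0.0297
```

```bash
python3 -m jog '[[16,-24,-20,0,0,0.06],[16,-23,-30,0,0,0],[0,0,-30,0,0,0],[0,0,0,0,0,0]]'
python3 - <<'E'
from h import *
for n in('top','side'):
    im=snap(n,n+'1.png')
a=cv2.imread('pics/top1.png')[200:320,330:490];b=cv2.imread('pics/side1.png')[210:360,180:380]
cv2.imwrite('pics/m2.png',np.hstack([cv2.convertScaleAbs(cv2.resize(a,(400,300),interpolation=2),alpha=1.5),cv2.resize(b,(400,300),interpolation=2)]))
s=status.get_state();print(s['eef_pos'],s['ee_rot'],proj('top',s['eef_pos']),proj('side',s['eef_pos']))
E
```

```text
t: 2.5
eef_pos: [0.4144, -0.1681, 0.2049]
ee_rot: [-3.14, -0.01, 3.025]
force: [-1.2, -0.0, 0.8]
width: 0.0299
[ 0.41675207 -0.16821753  0.20881803] [-3.13963375 -0.00382337  3.0273897 ] [408.719469 261.808277] [246.6672033  264.82825074]
```

View pics/m2.png

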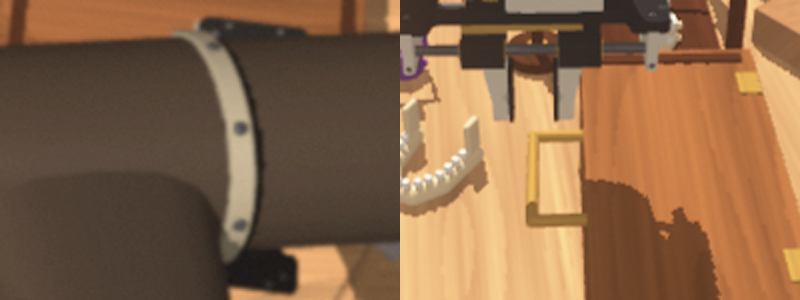

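The fingers are in line above the bar and the loop is clear, so I'm descending and closing.

```bash
python3 -m jog '[[-4,0,-30,0,0,0],[0,0,-30,0,0,0],[0,0,-20,0,0,0],[0,0,-5,0,0,0],[0,0,0,0,0,0]]' && python3 -m jog '[[0,0,0,0,0,0],[0,0,0,0,0,0],[0,0,0,0,0,0],[0,0,0,0,0,0]]' 0 30
```

```text
t: 3.1
eef_pos: [0.4197, -0.1657, 0.1319]
ee_rot: [-3.14, 0.013, 3.034]
force: [-0.7, -0.8, 0.5]
width: 0.0299
t: 3.5
eef_pos: [0.4135, -0.1646, 0.134]
ee_rot: [-3.14, 0.003, 3.033]
force: [2.1, -0.5, -1.8]
width: 0.0085
```

```bash
python3 -m jog '[[0,0,0,0,0,0],[2,0,31,0,0,0],[7,-1,30,0,0,0],[11,-1,29,0,0,0],[0,0,0,0,0,0]]'
```

```text
t: 4.0
eef_pos: [0.4426, -0.1681, 0.2335]
ee_rot: [-3.139, 0.023, 3.035]
force: [-5.0, -0.7, 0.3]
width: 0.0091
```

```bash
python3 -m jog '[[17,-2,26,0,0,0],[20,-2,23,0,0,0],[24,-3,20,0,0,0],[26,-3,16,0,0,0],[0,0,0,0,0,0]]'
```

```text
t: 4.5
eef_pos: [0.5385, -0.1796, 0.3208]
ee_rot: [-3.139, 0.036, 3.034]
force: [-2.6, 2.3, 5.9]
width: 0.0091
```

```bash
python3 -m jog '[[25,-3,11,0,0.02,0],[30,-3,6,0,0.01,0],[30,-4,2,0,0,0],[30,-4,-3,0,0,0],[0,0,0,0,0,0]]'
```

```text
t: 5.0
eef_pos: [0.6553, -0.1939, 0.3351]
ee_rot: [-3.137, 0.002, 3.032]
force: [-0.6, -2.3, -2.0]
width: 0.0091
```

```bash
python3 -m jog '[[3,0,0,0,0,0],[0,0,0,0,0,0],[0,0,0,0,0,0],[0,0,20,0,0,0],[0,0,35,0,0,0],[-30,30,20,0,0,0],[-40,40,0,0,0,0],[-40,40,0,0,0,0.1],[-40,40,0,0,0,0.1],[-20,40,0,0,0,0.1],[0,40,0,0,0,0.1],[0,0,0,0,0,0.1]]' 0.36 30
python3 - <<'E'
from h import *
snap('side','side2.png');snap('top','top2.png')
E
```

```text
t: 6.2
eef_pos: [0.4879, 0.0266, 0.4148]
ee_rot: [-3.139, 0.011, -2.736]
force: [-0.1, 0.2, 0.5]
width: 0.0315
```

View pics/side2.png

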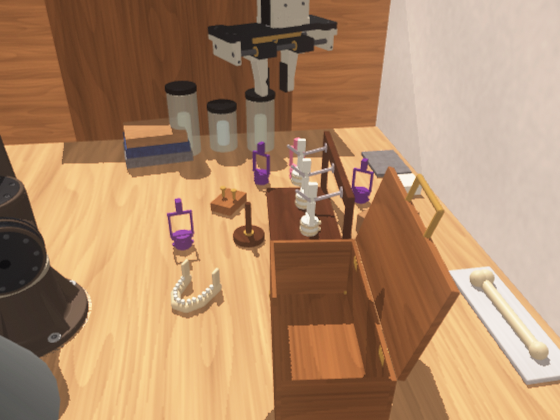

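View pics/top2.png

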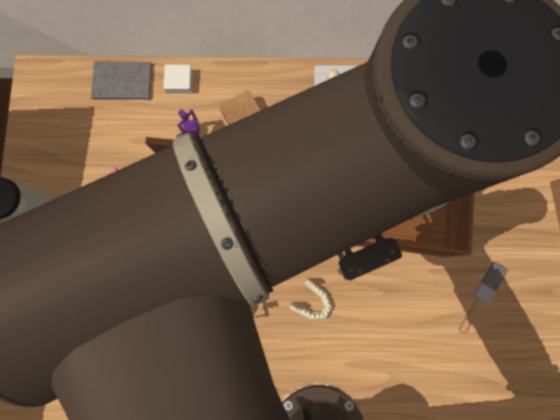

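The lid stands open and the mount is still in place: side view post top (249,205), base (249,236). Now going above the mount, then a close look.

```bash
python3 -m jog '[[0,30,-30,0,0,0.13],[0,30,-35,0,0,0.13],[-6,30,-35,0,0,0.13],[-6,30,-35,0,0,0.13],[-6,24,-35,0,0,0.13],[-6,20,-35,0,0,0.13],[-6,5,-35,0,0,0.13],[0,0,-10,0,0,0.13],[0,0,0,0,0,0],[0,0,0,0,0,0]]' 0.5
python3 - <<'E'
from h import *
im=snap('side','side3.png');cv2.imwrite('pics/m3.png',cv2.resize(im[130:280,150:350],(800,600),interpolation=2))
s=status.get_state();p=s['eef_pos'];print(p,s['ee_rot'],proj('side',p));print(atz('top',239.5,248,.1),atz('top',240,247,.016))
for q in([.455,.193,.1],[.455,.193,0.016]):print(proj('side',q),proj('top',q))
E
```

```text
t: 7.3
eef_pos: [0.4569, 0.1897, 0.1606]
ee_rot: [-3.139, 0.022, -1.707]
force: [0.3, 0.4, 0.9]
width: 0.0435
[0.4570529  0.18984643 0.16086345] [-3.13841879  0.02230746 -1.70635578] [248.2377125  180.90678652]
[0.4497491  0.19244704 0.1       ] [0.45726464 0.19811364 0.016     ]
[247.80575451 203.79302132] [239.31003959 245.77211324]
[248.63667983 234.06415068] [241.96337781 247.89054016]
```

View pics/m3.png

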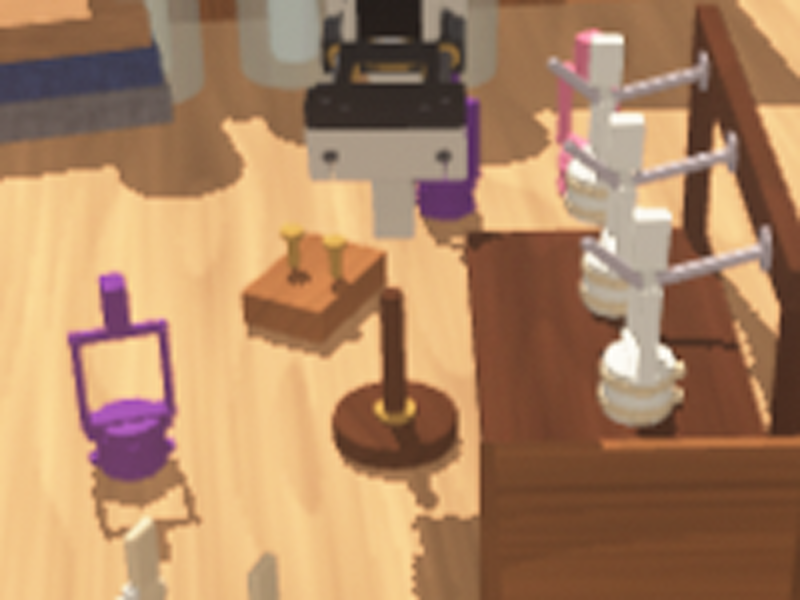

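Post top is at (248,203) and base at (249,235), which matches (455,193). Descending and gripping.

```bash
python3 -m jog '[[-2,3,-30,-0.02,0,0.02],[0,0,-30,0,0,0],[0,0,-20,0,0,0],[0,0,-10,0,0,0],[0,0,0,0,0,0]]' && python3 -m jog '[[0,0,0,0,0,0],[0,0,0,0,0,0],[0,0,0,0,0,0],[0,0,0,0,0,0],[0,0,0,0,0,0]]' 0 40
```

```text
t: 7.85
eef_pos: [0.4605, 0.1943, 0.0754]
ee_rot: [-3.125, 0.012, -1.706]
force: [-0.7, 0.1, 0.1]
width: 0.0439
t: 8.35
eef_pos: [0.4633, 0.1961, 0.0802]
ee_rot: [-3.12, 0.018, -1.709]
force: [-0.0, 0.1, -1.2]
width: 0.0125
```

Contact is off-centre: x is 8 mm off and the grip is high. Reopening to correct.

```bash
python3 -m jog '[[0,0,0,0,0,0],[0,0,0,0,0,0],[-8,-1,0,-0.02,0,0.02],[0,0,-8,0,0,0],[0,0,-6,0,0,0],[0,0,0,0,0,0]]' 0.4; python3 -c "
from h import *
s=status.get_state();print(s['eef_pos'],s['ee_rot'])"
```

```text
t: 8.95
eef_pos: [0.4541, 0.1949, 0.0651]
ee_rot: [-3.117, -0.003, -1.687]
force: [-0.0, 0.4, 0.8]
width: 0.0348
[0.45409348 0.19486068 0.06509235] [-3.11741434 -0.00329557 -1.68683634]
```

```bash
python3 -m jog '[[0,0,0,0,0.024,0],[0,0,0,0,0,0]]' && python3 -m jog '[[0,0,0,0,0,0],[0,0,0,0,0,0],[0,0,0,0,0,0],[0,0,0,0,0,0],[0,0,15,0,0,0],[0,0,20,0,0,0],[0,0,0,0,0,0]]' 0 40
```

```text
t: 9.15
eef_pos: [0.4536, 0.1947, 0.0643]
ee_rot: [3.14, -0.007, -1.686]
force: [0.5, -0.6, -0.5]
width: 0.035
t: 9.85
eef_pos: [0.4525, 0.1935, 0.0991]
ee_rot: [3.14, -0.01, -1.687]
force: [1.6, 0.3, -1.5]
width: 0.0133
```

```bash
python3 -m jog '[[0,-10,35,0,0,0],[0,-20,35,0,0,0],[0,-30,35,0,0,0],[0,-35,35,0,0,0],[15,-40,0,0,0,0],[15,-40,0,0,0,0],[20,-40,0,0,0,0],[20,-30,0,0,0,0],[15,-10,0,0,0,0],[0,0,0,0,0,0]]'
python3 - <<'E'
from h import *
im=snap('side','side4.png');c=np.array([.536,-.182]);y=-.115
def w(x,yy,z): return [c[0]+x*np.cos(y)-yy*np.sin(y),c[1]+x*np.sin(y)+yy*np.cos(y),z]
for x in(-82,82,-75,75):
  for yy in(167,-167,160,-160):
    p=proj('side',w(x/1e3,yy/1e3,.137)); 
    if abs(x)==82 and abs(yy)==167 or abs(x)==75 and abs(yy)==160: cv2.circle(im,tuple(np.int32(p.round())),1,(0,255,0) if abs(x)==82 else (255,0,255),-1)
cv2.imwrite('pics/m4.png',cv2.resize(im[120:420,200:600],(800,600),interpolation=2))
s=status.get_state();print(s['eef_pos'],s['ee_rot'],s['width'],w(0,.11,0))
E
```

```text
t: 10.85
eef_pos: [0.5349, -0.0733, 0.2393]
ee_rot: [3.138, -0.013, -1.685]
force: [-0.4, -0.2, -0.8]
width: 0.0134
[ 0.53391488 -0.07278889  0.23913873] [ 3.1369504  -0.01245093 -1.68485897] 0.013257300668274201 [np.float64(0.5486221357233031), np.float64(-0.07272657372543626), 0]
```

View pics/m4.png

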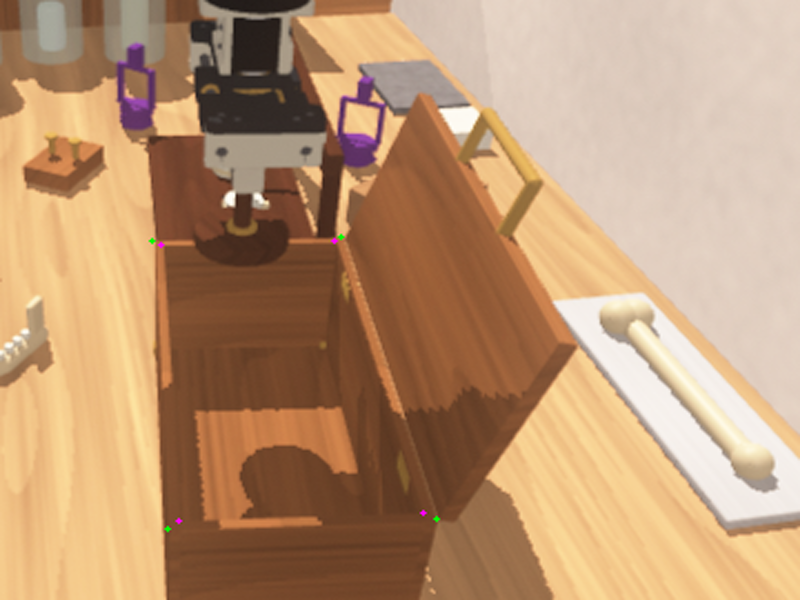

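The mount hangs in the grip. The rim model matches to about 5 mm, and the chest looks empty. Lowering into the +y end.

```bash
python3 -m jog '[[8,0,0,-0.01,0,0],[7,0,-20,0,0,0],[0,0,-30,0,0,0],[0,0,-30,0,0,0],[0,0,-30,0,0,0],[0,0,-20,0,0,0],[0,0,-12,0,0,0],[0,0,0,0,0,0]]'; python3 -c "
from h import *
s=status.get_state();print(s['eef_pos'],s['ee_rot'],s['force'])"
```

```text
t: 11.7
eef_pos: [0.5485, -0.0662, 0.0919]
ee_rot: [3.14, -0.025, -1.676]
force: [0.0, -0.1, -1.5]
width: 0.0132
[ 0.54854782 -0.06621708  0.09187903] [ 3.14037333 -0.02473075 -1.67605657] [ 0.01884774 -0.10254001 -1.52797943]
```

```bash
python3 -m jog '[[0,-8,0,0.02,0,0],[0,-1,-8,0,0,0],[0,0,-6,0,0,0],[0,0,0,0,0,0]]'; python3 -c "
from h import *
s=status.get_state();print(s['eef_pos'],s['ee_rot'],s['force'])"
```

```text
t: 12.1
eef_pos: [0.5497, -0.0726, 0.0787]
ee_rot: [3.14, -0.005, -1.672]
force: [-0.1, -1.0, -0.4]
width: 0.0132
[ 0.54969723 -0.07257451  0.07870047] [ 3.14048144 -0.00524359 -1.67156052] [-0.06621057 -0.9685854  -0.35258011]
```

```bash
python3 -m jog '[[0,0,-5,0,0,0],[0,0,0,0,0,0]]' && python3 -m jog '[[0,0,0,0,0,0],[0,0,0,0,0,0],[0,0,0,0,0,0],[0,0,20,0,0,0],[0,0,30,0,0,0],[0,0,40,0,0,0],[0,0,40,0,0,0],[0,0,40,0,0,0],[0,30,0,0,0,0],[0,40,0,0,0,0],[10,40,0,0,0,0],[10,40,0,0,0,0]]' 0.45; python3 -c "
from h import *
s=status.get_state();print(s['eef_pos'],s['ee_rot'],s['force'])"
```

```text
t: 12.3
eef_pos: [0.5499, -0.072, 0.0737]
ee_rot: [3.141, -0.006, -1.671]
force: [-0.1, 0.6, -1.7]
width: 0.0134
t: 13.5
eef_pos: [0.5685, 0.077, 0.2555]
ee_rot: [-3.136, -0.005, -1.679]
force: [1.0, -0.2, 0.3]
width: 0.0395
[0.56852916 0.07697874 0.25552521] [-3.13633426 -0.00451408 -1.67879131] [ 0.99116186 -0.19197311  0.34537743]
```

```bash
python3 -m jog '[[10,30,-15,0,0,0],[6,13,-20,0,0,0],[0,0,-5,0,0,0],[0,0,0,0,0,0],[0,0,0,0,0,0]]'
python3 - <<'E'
from h import *
im=snap('side','side5.png');a=cv2.resize(im[110:260,250:370],(480,600),interpolation=2);b=cv2.resize(im[230:410,260:420],(320,360),interpolation=2)
o=np.zeros((600,800,3),np.uint8);o[:,:480]=a;o[:360,480:]=b;cv2.imwrite('pics/m5.png',o)
s=status.get_state();p=s['eef_pos'];print(p,s['ee_rot'],proj('side',p),s['width'])
for q in((.5855,.1205,.184),(.599,.236,.184),(.61,.3505,.184)):print(proj('side',q))
E
```

```text
t: 14.0
eef_pos: [0.5862, 0.1263, 0.2165]
ee_rot: [-3.133, -0.003, -1.674]
force: [0.3, -0.5, -0.1]
width: 0.0396
[0.58625722 0.12618709 0.21673949] [-3.13217763e+00 -2.36752746e-03 -1.67412297e+00] [312.62001936 167.62406882] 0.03944640079502178
[312.12578344 182.72866317]
[306.98770059 158.65261727]
[301.77529507 138.62709901]
```

View pics/m5.png

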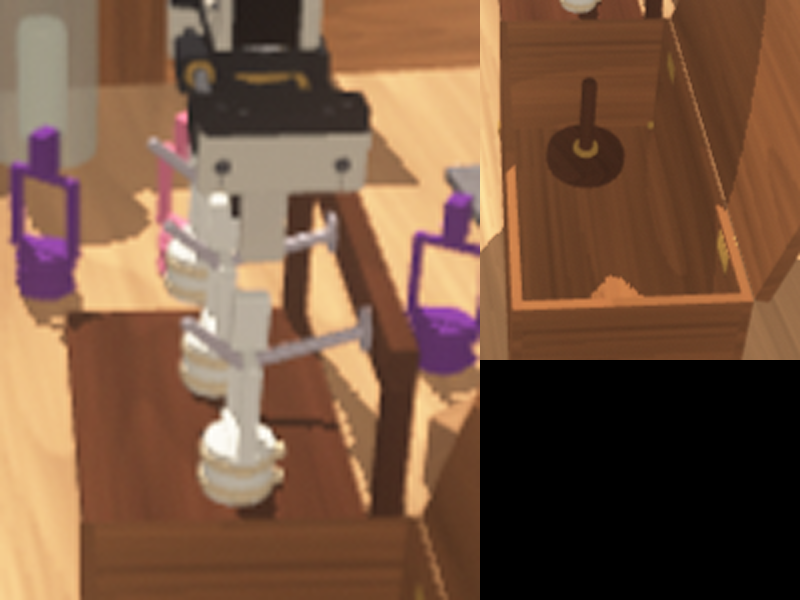

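The mount stands in the chest and the seg C tab top is at (313,184), as predicted. Gripping it.

```bash
python3 -m jog '[[0,-6,-15,0,0,0],[0,0,-25,0,0,0],[0,0,-12,0,0,0],[0,0,-4,0,0,0],[0,0,0,0,0,0]]'; python3 -c "
from h import *
s=status.get_state();print(s['eef_pos'],s['ee_rot'],s['force'])"
```

```text
t: 14.55
eef_pos: [0.5881, 0.1171, 0.1648]
ee_rot: [-3.125, 0.001, -1.678]
force: [0.2, 0.6, -0.2]
width: 0.0392
[0.58812936 0.11712821 0.16484226] [-3.12475475e+00  1.33760283e-03 -1.67770443e+00] [ 0.20577066  0.60845954 -0.16859571]
```

```bash
python3 -m jog '[[-1,3,-6,0,0.016,0],[0,0,0,0,0,0]]' && python3 -m jog '[[0,0,0,0,0,0],[0,0,0,0,0,0],[0,0,0,0,0,0],[0,0,0,0,0,0],[0,0,0,0,0,0]]' 0 40
```

```text
t: 14.75
eef_pos: [0.5879, 0.1204, 0.1603]
ee_rot: [-3.14, 0.001, -1.678]
force: [-0.2, 0.3, -0.3]
width: 0.0398
t: 15.25
eef_pos: [0.5888, 0.1212, 0.1617]
ee_rot: [-3.138, 0.002, -1.677]
force: [-0.2, -0.5, -1.2]
width: 0.0136
```

Gripped at 13.6 mm. Lifting about 32 mm, then I'll check the height before drawing off.

```bash
python3 -m jog '[[0,0,12,0,0,0],[0,0,12,0,0,0],[0,0,7,0,0,0],[0,0,0,0,0,0]]'; python3 -c "
from h import *
s=status.get_state();print(s['eef_pos'],s['ee_rot'],s['force'],s['width'])"
```

```text
t: 15.65
eef_pos: [0.5888, 0.1211, 0.196]
ee_rot: [-3.138, 0.002, -1.677]
force: [-0.3, -0.3, -1.1]
width: 0.0136
[0.58878661 0.121127   0.19598031] [-3.13753952e+00  1.70588026e-03 -1.67698327e+00] [-0.29877211 -0.3382645  -1.10991996] 0.013573349601049882
```

```bash
python3 -m jog '[[-15,2,0,0,0,0],[-20,2,0,0,0,0],[-20,2,0,0,0,0],[-20,2,0,0,0,0],[0,0,0,0,0,0],[0,-15,15,0,0,0],[0,-30,25,0,0,0],[0,-40,25,0,0,0],[0,0,0,0,0,0]]'; python3 -c "
from h import *
s=status.get_state();print(s['eef_pos'],s['ee_rot'],s['force'],s['width'])"
```

```text
t: 16.55
eef_pos: [0.5056, 0.0417, 0.2616]
ee_rot: [-3.14, 0.001, -1.674]
force: [0.6, 0.8, -1.4]
width: 0.0135
[0.50564459 0.04173725 0.2616098 ] [-3.14014503e+00  5.43270624e-04 -1.67413596e+00] [ 0.60001739  0.77098971 -1.44594243] 0.013519729290796739
```

```bash
python3 -m jog '[[5,-40,0,0,0,0],[8,-40,0,0,0,0],[8,-40,0,0,0,0],[8,-40,0,0,0,0],[6,-28,0,0,0,0],[0,0,0,0,0,0]]'; python3 -c "
from h import *
s=status.get_state();print(s['eef_pos'],s['ee_rot'],s['force'],s['width'])"
```

```text
t: 17.15
eef_pos: [0.5406, -0.1519, 0.2612]
ee_rot: [-3.138, 0.003, -1.672]
force: [0.6, 1.5, -1.2]
width: 0.0138
[ 0.54059058 -0.15189202  0.26119837] [-3.13821125e+00  2.94199761e-03 -1.67178341e+00] [ 0.62617235  1.4612408  -1.22657783] 0.013828254444609731
```

```bash
python3 -m jog '[[0,0,-25,0,0,0],[0,0,-30,0,0,0],[0,0,-30,0,0,0],[0,0,-30,0,0,0],[0,0,-15,0,0,0],[0,0,-8,0,0,0],[0,0,0,0,0,0]]'; python3 -c "
from h import *
s=status.get_state();print(s['eef_pos'],s['ee_rot'],s['force'],s['width'])"
```

```text
t: 17.85
eef_pos: [0.539, -0.15, 0.1171]
ee_rot: [-3.138, 0.004, -1.674]
force: [-0.4, -0.7, -0.9]
width: 0.0138
[ 0.5389851  -0.14998186  0.11712412] [-3.13816194  0.00384074 -1.67443164] [-0.44183347 -0.74004845 -0.8756054 ] 0.013788716708882714
```

```bash
python3 -m jog '[[0,0,-5,0,0,0],[0,0,-2,0,0,0],[0,0,0,0,0,0]]' && python3 -m jog '[[0,0,0,0,0,0],[0,0,0,0,0,0],[0,0,15,0,0,0],[0,0,30,0,0,0],[0,0,40,0,0,0],[0,0,40,0,0,0],[0,40,10,0,0,0],[0,40,0,0,0,0],[5,40,0,0,0,0],[5,40,0,0,0,0],[5,40,0,0,0,0],[5,40,0,0,0,0]]' 0.38; python3 -c "
from h import *
s=status.get_state();print(s['eef_pos'],s['ee_rot'],s['force'],s['width'])"
```

```text
t: 18.15
eef_pos: [0.5405, -0.1494, 0.1117]
ee_rot: [-3.135, 0.004, -1.673]
force: [-0.2, 0.1, -0.6]
width: 0.0138
t: 19.35
eef_pos: [0.5612, 0.0936, 0.2606]
ee_rot: [-3.122, 0.008, -1.683]
force: [1.4, -0.1, 0.1]
width: 0.0332
[0.56117787 0.09359793 0.26061515] [-3.12172936  0.00798835 -1.68259335] [ 1.41100034 -0.12742276  0.1304463 ] 0.033192436696866265
```

```bash
python3 -m jog '[[10,40,-15,0,0.018,0],[10,40,-15,0,0,0],[10,40,-10,0,0,0],[8,20,-5,0,0,0],[0,0,0,0,0,0],[0,0,0,0,0,0]]'
python3 - <<'E'
from h import *
im=snap('side','side6.png');a=cv2.resize(im[100:250,250:370],(480,600),interpolation=2);b=cv2.resize(im[230:410,260:420],(320,360),interpolation=2)
o=np.zeros((600,800,3),np.uint8);o[:,:480]=a;o[:360,480:]=b;cv2.imwrite('pics/m6.png',o)
s=status.get_state();p=s['eef_pos'];print(p,s['ee_rot'],proj('side',p),s['width'])
E
```

```text
t: 19.95
eef_pos: [0.601, 0.2446, 0.2172]
ee_rot: [-3.134, 0.009, -1.677]
force: [0.2, -0.2, -0.4]
width: 0.0331
[0.60101306 0.24435017 0.21721443] [-3.13429687  0.00946071 -1.67786573] [307.68177357 143.90408224] 0.0332578428737158
```

View pics/m6.png

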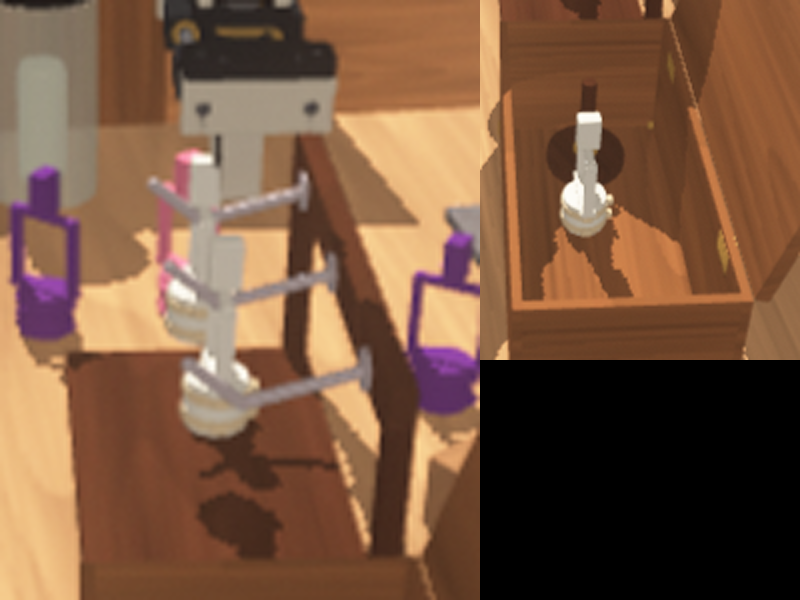

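Seg C stands in the chest beside the mount. The seg B tab is at (307,160), in line with the fingers.

```bash
python3 -m jog '[[-1,-9,-10,0,0,0],[0,0,-25,0,0,0],[0,0,-12,0,0,0],[0,0,-4,0,0,0],[0,0,0,0,0,0]]'; python3 -c "
from h import *
s=status.get_state();print(s['eef_pos'],s['ee_rot'],s['force'])"
```

```text
t: 20.5
eef_pos: [0.5999, 0.2289, 0.1668]
ee_rot: [-3.131, 0.012, -1.683]
force: [0.8, -0.3, 0.0]
width: 0.0328
[0.59994553 0.22886903 0.1668127 ] [-3.13130805  0.01184326 -1.68257244] [ 0.76934461 -0.31878676  0.02610954]
```

```bash
python3 -m jog '[[0,6,-2,-0.01,0.01,0],[0,0,-5,0,0,0],[0,0,0,0,0,0]]' && python3 -m jog '[[0,0,0,0,0,0],[0,0,0,0,0,0],[0,0,0,0,0,0],[0,0,0,0,0,0],[0,0,0,0,0,0]]' 0 40
```

```text
t: 20.8
eef_pos: [0.601, 0.2354, 0.1614]
ee_rot: [-3.139, 0.001, -1.683]
force: [0.2, 0.0, -0.4]
width: 0.033
t: 21.3
eef_pos: [0.6013, 0.2361, 0.162]
ee_rot: [-3.138, 0.002, -1.682]
force: [0.1, -0.1, -0.6]
width: 0.0136
```

```bash
python3 -m jog '[[0,0,12,0,0,0],[0,0,12,0,0,0],[0,0,7,0,0,0],[0,0,0,0,0,0]]'; python3 -c "
from h import *
s=status.get_state();print(s['eef_pos'],s['ee_rot'],s['force'],s['width'])"
```

```text
t: 21.7
eef_pos: [0.6013, 0.236, 0.1964]
ee_rot: [-3.137, 0.002, -1.682]
force: [0.4, 0.2, -1.0]
width: 0.0135
[0.60130002 0.23597918 0.19641839] [-3.13718915e+00  2.36836521e-03 -1.68208607e+00] [ 0.39951988  0.18013586 -1.03287969] 0.013485876041509262
```

```bash
python3 -m jog '[[-15,2,0,0,0,0],[-20,2,0,0,0,0],[-20,2,0,0,0,0],[-20,2,0,0,0,0],[-10,0,0,0,0,0],[0,-5,20,0,0,0],[-5,-30,25,0,0,0],[0,-40,25,0,0,0],[0,-40,0,0,0,0],[0,-40,0,0,0,0],[0,-40,0,0,0,0],[0,0,0,0,0,0]]'; python3 -c "
from h import *
s=status.get_state();print(s['eef_pos'],s['ee_rot'],s['force'],s['width'])"
```

```text
t: 22.9
eef_pos: [0.501, 0.0429, 0.2682]
ee_rot: [-3.137, 0.002, -1.677]
force: [0.0, -0.1, -0.9]
width: 0.0139
[0.50095682 0.04291892 0.26818362] [-3.13673588e+00  1.99322660e-03 -1.67735311e+00] [ 0.00232225 -0.06398359 -0.92834278] 0.013911962907306927
```

```bash
python3 -m jog '[[3,-40,0,0,0,0],[5,-40,0,0,0,0],[6,-40,0,0,0,0],[6,-40,0,0,0,0],[6,-40,0,0,0,0],[5,-40,0,0,0,0],[2,-25,0,0,0,0],[0,0,0,0,0,0]]'; python3 -c "
from h import *
s=status.get_state();print(s['eef_pos'],s['ee_rot'],s['force'],s['width'])"
```

```text
t: 23.7
eef_pos: [0.5334, -0.2297, 0.2679]
ee_rot: [-3.134, 0.004, -1.674]
force: [-0.4, 0.3, -1.4]
width: 0.0135
[ 0.53342333 -0.22965807  0.2679453 ] [-3.1343878   0.0039555  -1.67414983] [-0.38514115  0.2765095  -1.38065109] 0.013477101799629788
```

```bash
python3 -m jog '[[0,5,-25,0,0,0],[0,0,-30,0,0,0],[0,0,-30,0,0,0],[0,0,-30,0,0,0],[0,0,-20,0,0,0],[0,0,-8,0,0,0],[0,0,0,0,0,0]]'; python3 -c "
from h import *
s=status.get_state();print(s['eef_pos'],s['ee_rot'],s['force'],s['width'])"
```

```text
t: 24.4
eef_pos: [0.5335, -0.2209, 0.1207]
ee_rot: [-3.132, 0.004, -1.674]
force: [-0.5, -0.6, -0.6]
width: 0.0134
[ 0.5335094  -0.22089083  0.120743  ] [-3.13161523  0.00435512 -1.67445201] [-0.46547753 -0.55034201 -0.6204532 ] 0.013414398380352542
```

```bash
python3 -m jog '[[0,-2,-5,0,0,0],[0,0,-4,0,0,0],[0,0,0,0,0,0]]' && python3 -m jog '[[0,0,0,0,0,0],[0,0,0,0,0,0],[0,0,15,0,0,0],[0,0,30,0,0,0],[0,0,40,0,0,0],[0,0,40,0,0,0],[0,40,20,0,0,0],[0,40,0,0,0,0],[5,40,0,0,0,0],[5,40,0,0,0,0],[5,40,0,0,0,0],[5,40,0,0,0,0]]' 0.38; python3 -m jog '[[5,40,0,0,0,0],[10,40,0,0,0,0],[10,40,-10,0,0,0],[10,40,-10,0,0,0],[8,30,-10,0,0,0],[5,20,-10,0,0,0],[0,0,0,0,0,0],[0,0,0,0,0,0]]';python3 -c "
from h import *
s=status.get_state();print(s['eef_pos'],s['ee_rot'],s['force'],s['width'])"
```

```text
t: 24.7
eef_pos: [0.5355, -0.2226, 0.1139]
ee_rot: [-3.127, 0.004, -1.673]
force: [-0.4, 0.1, -0.5]
width: 0.0135
t: 25.9
eef_pos: [0.5559, 0.0199, 0.2733]
ee_rot: [-3.114, 0.006, -1.683]
force: [0.6, -0.8, -0.7]
width: 0.0335
t: 26.7
eef_pos: [0.6056, 0.2438, 0.2365]
ee_rot: [-3.106, 0.011, -1.678]
force: [0.0, 0.6, -0.3]
width: 0.0335
[0.60562031 0.24381502 0.23646142] [-3.10569093  0.01086717 -1.67768663] [ 0.01924681  0.57392467 -0.28366824] 0.03351272766746529
```

```bash
python3 -m jog '[[2,38,-10,0,0.034,0],[2,38,-5,0,0,0],[2,26,-5,0,0,0],[0,0,0,0,0,0],[0,0,0,0,0,0]]'
python3 - <<'E'
from h import *
im=snap('side','side7.png');a=cv2.resize(im[80:230,250:370],(480,600),interpolation=2);b=cv2.resize(im[230:410,260:420],(320,360),interpolation=2)
o=np.zeros((600,800,3),np.uint8);o[:,:480]=a;o[:360,480:]=b;cv2.imwrite('pics/m7.png',o)
s=status.get_state();p=s['eef_pos'];print(p,s['ee_rot'],proj('side',p),s['width'])
E
```

```text
t: 27.2
eef_pos: [0.6127, 0.344, 0.2191]
ee_rot: [-3.138, 0.009, -1.683]
force: [-0.3, -0.5, 0.1]
width: 0.0333
[0.61260265 0.34387289 0.2189766 ] [-3.13816564  0.00902209 -1.68337562] [303.84769128 126.48238659] 0.033622738799657326
```

View pics/m7.png

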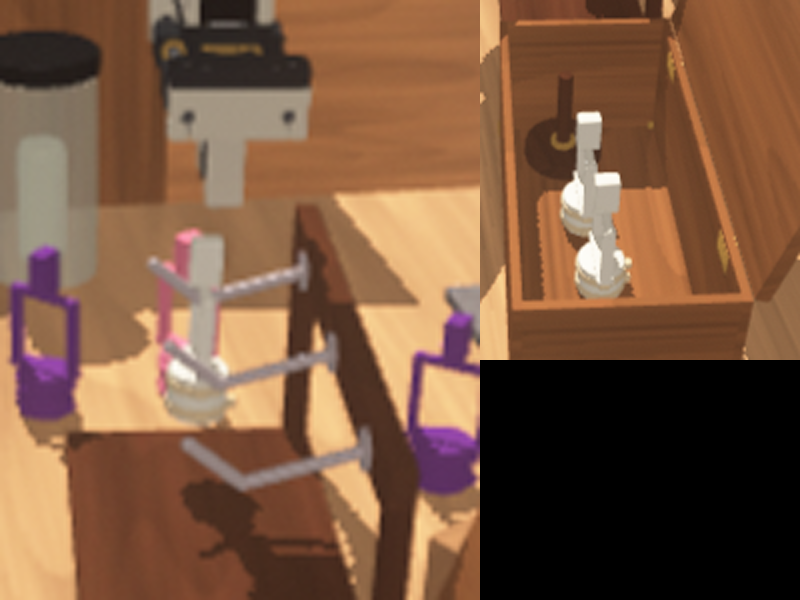

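Segs C and B stand in the chest. The mount has been nudged towards the front wall but is upright and still inside. The seg A tab is at (301.5,139.5). Descending.

```bash
python3 -m jog '[[-2,6,-10,0,0,0],[0,0,-20,0,0,0],[0,0,0,0,0,0]]'; python3 -c "
from h import *
s=status.get_state();print(s['eef_pos'],s['ee_rot'],s['force'])"
```

```text
t: 27.55
eef_pos: [0.6106, 0.348, 0.1889]
ee_rot: [-3.137, 0.011, -1.686]
force: [0.1, 0.7, -0.6]
width: 0.0332
[0.61056834 0.34797496 0.18893848] [-3.13700478  0.01075078 -1.68589732] [ 0.0957538   0.67573237 -0.58446181]
```

```bash
python3 -m jog '[[0,2,-15,0,0,0],[0,0,-10,0,0,0],[0,1,-3,0,0,0],[0,0,0,0,0,0]]' && python3 -m jog '[[0,0,0,0,0,0],[0,0,0,0,0,0],[0,0,0,0,0,0],[0,0,0,0,0,0],[0,0,0,0,0,0]]' 0 40
```

```text
t: 27.95
eef_pos: [0.6111, 0.3501, 0.161]
ee_rot: [-3.135, 0.012, -1.687]
force: [-0.4, -0.1, 0.0]
width: 0.0332
t: 28.45
eef_pos: [0.6118, 0.3506, 0.1628]
ee_rot: [-3.134, 0.013, -1.687]
force: [-0.5, 0.4, -2.1]
width: 0.0138
```

```bash
python3 -m jog '[[0,0,12,0,0,0],[0,0,12,0,0,0],[0,0,6,0,0,0],[0,0,0,0,0,0]]'; python3 -c "
from h import *
s=status.get_state();print(s['eef_pos'],s['ee_rot'],s['force'],s['width'])"
```

```text
t: 28.85
eef_pos: [0.6121, 0.3507, 0.1965]
ee_rot: [-3.133, 0.014, -1.687]
force: [0.2, -0.3, -0.8]
width: 0.0139
[0.61209197 0.35072467 0.19650385] [-3.132725    0.01393659 -1.68663802] [ 0.20814353 -0.33895027 -0.7709796 ] 0.0138595846427929
```

```bash
python3 -m jog '[[-15,2,0,0,0,0],[-20,2,0,0,0,0],[-20,2,0,0,0,0],[-20,2,0,0,0,0],[-20,0,0,0,0,0],[-5,-5,20,0,0,0],[-5,-30,25,0,0,0],[-2,-40,25,0,0,0],[0,-40,0,0,0,0],[0,-40,0,0,0,0],[0,-40,0,0,0,0],[0,0,0,0,0,0]]'; python3 -c "
from h import *
s=status.get_state();print(s['eef_pos'],s['ee_rot'],s['force'],s['width'])"
```

```text
t: 30.05
eef_pos: [0.4904, 0.1574, 0.2664]
ee_rot: [-3.135, 0.013, -1.682]
force: [0.5, -0.6, -1.2]
width: 0.0135
[0.49037642 0.15744987 0.2664084 ] [-3.13485934  0.01316221 -1.68193526] [ 0.49922123 -0.62862589 -1.18462094] 0.01345928544505408
```

```bash
python3 -m jog '[[0,-40,0,0,0,0],[0,-40,0,0,0,0],[3,-40,0,0,0,0],[3,-40,0,0,0,0],[4,-40,0,0,0,0],[4,-40,0,0,0,0],[4,-40,0,0,0,0],[4,-40,0,0,0,0],[4,-40,0,0,0,0],[4,-40,0,0,0,0],[2,-30,0,0,0,0],[0,0,0,0,0,0]]'; python3 -c "
from h import *
s=status.get_state();print(s['eef_pos'],s['ee_rot'],s['force'],s['width'])"
```

```text
t: 31.25
eef_pos: [0.5157, -0.2837, 0.2652]
ee_rot: [-3.132, 0.018, -1.677]
force: [-0.2, 1.3, -0.7]
width: 0.0133
[ 0.51566985 -0.28371285  0.26515112] [-3.13245416  0.01785515 -1.67672195] [-0.15733417  1.3155632  -0.74476827] 0.013303344483391466
```

```bash
python3 -m jog '[[9,-11,0,-0.016,0,0],[0,0,-25,0,0,0],[0,0,-30,0,0,0],[0,0,-30,0,0,0],[0,0,-30,0,0,0],[0,0,-18,0,0,0],[0,0,0,0,0,0]]'; python3 -c "
from h import *
s=status.get_state();print(s['eef_pos'],s['ee_rot'],s['force'],s['width'])"
```

```text
t: 31.95
eef_pos: [0.5275, -0.2909, 0.1285]
ee_rot: [-3.126, -0.002, -1.672]
force: [0.3, -0.4, -0.3]
width: 0.0137
[ 0.52753216 -0.29091508  0.12848586] [-3.12636876e+00 -2.13742003e-03 -1.67219923e+00] [ 0.26760671 -0.43727062 -0.34364974] 0.013674797649950483
```

```bash
python3 -m jog '[[-2,-5,-8,0,0.012,0],[0,0,-5,0,0,0],[0,0,-3,0,0,0],[0,0,0,0,0,0]]' && python3 -m jog '[[0,0,0,0,0,0],[0,0,0,0,0,0],[0,0,15,0,0,0],[0,0,30,0,0,0],[0,0,40,0,0,0],[0,0,40,0,0,0],[-10,20,40,0,0,0],[-20,40,40,0,0,0],[-30,40,40,0,0,0],[-40,40,0,0,0,0],[-40,40,0,0,0,0],[0,40,0,0,0,0]]' 0.36
python3 - <<'E'
from h import *
s=status.get_state();print(s['eef_pos'],s['ee_rot'],s['force'],s['width'])
snap('top','top8.png')
im=snap('side','side8.png');cv2.imwrite('pics/m8.png',cv2.resize(im[120:420,200:600],(800,600),interpolation=2))
E
```

```text
t: 32.35
eef_pos: [0.528, -0.2955, 0.1143]
ee_rot: [-3.136, -0.005, -1.669]
force: [-0.4, 0.1, -1.1]
width: 0.0138
t: 33.55
eef_pos: [0.402, -0.1, 0.355]
ee_rot: [-3.126, -0.004, -1.678]
force: [1.6, 0.7, 0.6]
width: 0.0313
[ 0.40202882 -0.10001933  0.35504948] [-3.12635417 -0.00390722 -1.67824637] [1.63226497 0.72042785 0.56184884] 0.031298586534659466
```

View pics/m8.png

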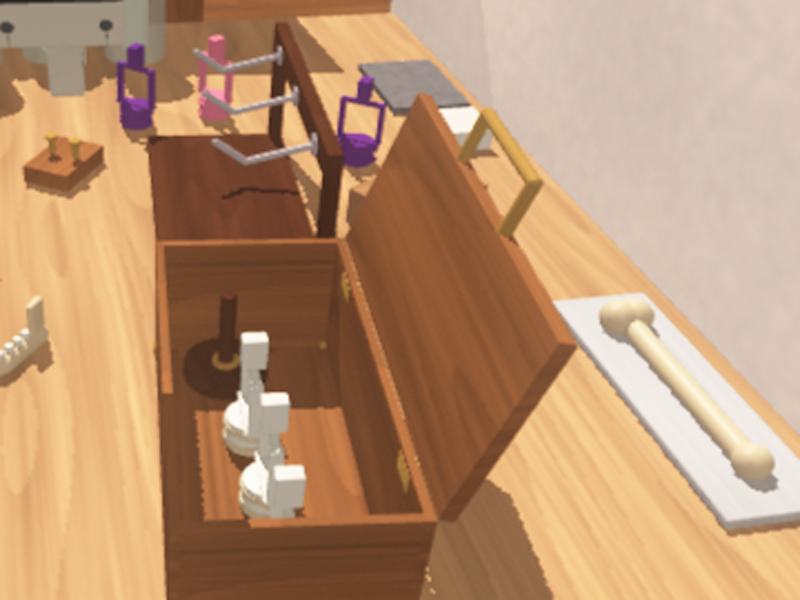

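All three segments and the mount stand inside, the hooks are empty, and the bottle and block look untouched. Returning to the handle to shut the lid.

```bash
python3 -m jog '[[0,0,35,0,0,-0.13],[10,0,35,0,0,-0.13],[25,-8,0,0,0,-0.13],[25,-8,0,0,0,-0.13],[25,-8,0,0,0,-0.13],[25,-9,0,0,0,-0.13],[25,-9,0,0,0,-0.13],[25,-9,0,0,0,-0.13],[25,-9,0,0,0,-0.13],[25,-9,0,0,0,-0.13],[25,-9,0,0,0,-0.13],[20,-9,0,0,0,-0.13]]' 0.36
python3 - <<'E'
from h import *
s=status.get_state();print(s['eef_pos'],s['ee_rot'],s['width'])
h=np.array([.6185,-.191,.140]);
for th in(1.75,1.85):
    for dy in(-.05,0,.05):
        p=h+[.206*-np.cos(th)*.9934+dy*.115,.206*np.cos(th)*.115+dy*.9934,.206*np.sin(th)];print(th,p.round(4),proj('side',p).round(1),proj('top',p).round(1))
E
```

```text
t: 34.85
eef_pos: [0.6666, -0.1927, 0.4338]
ee_rot: [-3.115, 0.008, 2.993]
force: [0.5, 0.9, -0.6]
width: 0.0315
[ 0.66655003 -0.19265135  0.43379073] [-3.11511984  0.00840907  2.99331841] 0.031525772437523816
1.75 [ 0.6492 -0.2449  0.3427] [423.  204.8] [469.9 132.1]
1.75 [ 0.655  -0.1952  0.3427] [412.7 186.7] [442.6 128.9]
1.75 [ 0.6607 -0.1456  0.3427] [403.6 170.7] [415.4 125.7]
1.85 [ 0.6691 -0.2472  0.338 ] [437.  207.6] [469.  122.8]
1.85 [ 0.6749 -0.1975  0.338 ] [425.9 189.4] [442.  119.6]
1.85 [ 0.6806 -0.1479  0.338 ] [416.1 173.3] [415.1 116.5]
```

Run:
```python
from h import *
a=cv2.convertScaleAbs(cv2.imread('pics/top8.png')[60:270,310:510],alpha=1.5)
b=snap('side','side9.png')[90:300,360:560]
def g(im,x,y):
    im=cv2.resize(im,(400,420),interpolation=2)
    for u in range(0,200,20): cv2.putText(im,str(x+u),(u*2-8,10),0,.3,(0,255,0),1);cv2.line(im,(u*2,12),(u*2,16),(0,255,0))
    for v in range(20,210,20): cv2.putText(im,str(y+v),(0,v*2+3),0,.3,(0,255,0),1)
    return im
cv2.imwrite('pics/m9.png',np.hstack([g(a,310,60),g(b,360,90)]))
```

```text
(no output)
```

View pics/m9.png

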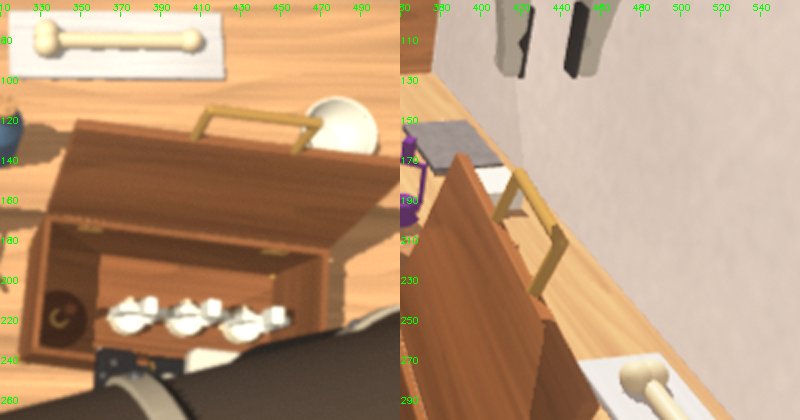

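Run:
```python
from h import *
print(tri((415,114),(419.5,176)),tri((470,121.5),(441,210)));s=status.get_state();print(s['eef_pos'],s['ee_rot'],proj('side',s['eef_pos']))
```

```text
(array([ 686.8, -149.4,  333.9]), np.float64(0.9400737402617936)) (array([ 673.1, -250.8,  335.8]), np.float64(1.0557254540967462))
[ 0.66847806 -0.1937834   0.43160779] [-3.11418738  0.00593022  2.98442462] [432.20703818 127.37978014]
```

The handle bar is at about (679,-199,336). Descending onto it.

```bash
python3 -m jog '[[10,-5,-10,0.027,0,0.042],[0,0,-30,0,0,0],[0,0,-20,0,0,0],[0,0,0,0,0,0]]' 0.5; python3 -c "
from h import *
s=status.get_state();print(s['eef_pos'],s['ee_rot'],s['force'],s['width'])"
```

```text
t: 35.3
eef_pos: [0.6804, -0.2028, 0.3674]
ee_rot: [-3.141, 0.0, 3.026]
force: [-1.6, -0.0, 0.4]
width: 0.0437
[ 0.68037602 -0.20282046  0.36737684] [-3.14130286e+00  1.99028123e-04  3.02562953e+00] [-1.62445371 -0.04731625  0.42172305] 0.04369299389839878
```

```bash
python3 -m jog '[[-1,2,-20,0,0,0],[0,0,-14,0,0,0],[0,0,-5,0,0,0],[0,0,0,0,0,0]]' && python3 -m jog '[[0,0,0,0,0,0],[0,0,0,0,0,0],[0,0,0,0,0,0],[0,0,0,0,0,0],[0,0,0,0,0,0]]' 0 30; python3 -c "
from h import *
s=status.get_state();print(s['eef_pos'],s['ee_rot'],s['force'],s['width'])"
```

```text
t: 35.7
eef_pos: [0.6798, -0.2029, 0.3308]
ee_rot: [-3.14, 0.004, 3.026]
force: [-0.2, -1.0, -0.9]
width: 0.0437
t: 36.2
eef_pos: [0.6788, -0.2032, 0.3345]
ee_rot: [-3.139, 0.004, 3.026]
force: [-15.5, 3.8, 4.9]
width: 0.0092
[ 0.67878183 -0.20320699  0.33447519] [-3.13888568  0.00401417  3.02627026] [-15.48154889   3.80487896   4.86539679] 0.009188195614787318
```

```bash
python3 -m jog '[[-30,3,6,0,0,0],[-31,4,2,0,0,0],[-31,4,-3,0,0,0],[-30,3,-7,0,0,0],[0,0,0,0,0,0]]'; python3 -c "
from h import *
s=status.get_state();print(s['eef_pos'],s['ee_rot'],s['force'],s['width'])"
```

```text
t: 36.7
eef_pos: [0.5581, -0.1889, 0.3398]
ee_rot: [-3.138, 0.022, 3.028]
force: [0.9, 0.2, -0.3]
width: 0.0015
[ 0.5580525  -0.18888634  0.33978795] [-3.13776704  0.02180537  3.02838438] [ 0.85569289  0.18001356 -0.30525943] 0.0014921237020503928
```

The bar slipped out of the grip. I'll look at where the lid is.

```bash
python3 -m jog '[[0,0,0,0,0,0],[0,0,0,0,0,0],[0,0,0,0,0,0]]'
python3 - <<'E'
from h import *
cv2.imwrite('pics/m10.png',np.hstack([snap('side','s10.png')[100:420,200:560],snap('top','t10.png')[60:380,200:560]]))
E
```

```text
t: 37.0
eef_pos: [0.5582, -0.1889, 0.3413]
ee_rot: [-3.138, 0.025, 3.029]
force: [0.0, 0.4, 0.1]
width: 0.0003
```

View pics/m10.png

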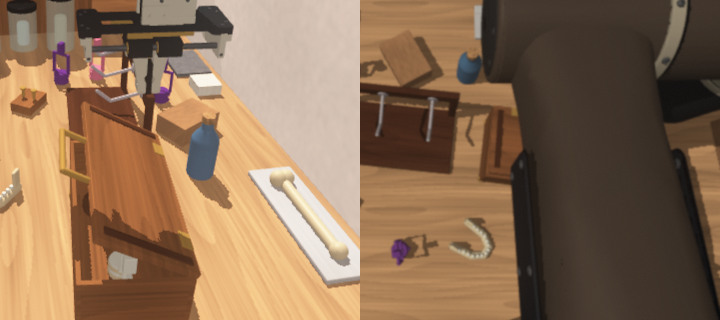

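The lid is falling shut by itself. I'll let it settle and check.

```bash
python3 -m jog '[[-10,20,20,0,0,0],[-30,40,10,0,0,0],[-30,45,0,0,0,0],[-30,45,0,0,0,0],[-20,45,0,0,0,0],[0,45,0,0,0,0],[0,45,0,0,0,0],[0,45,0,0,0,0],[0,40,0,0,0,0],[0,0,0,0,0,0]]'
python3 - <<'E'
from h import *
s=snap('side','s11.png');t=snap('top','t11.png');s0=cv2.imread('pics/side0.png')
print('diff to shut ref, lid region:',cv2.absdiff(s,s0)[255:400,240:390].mean(), cv2.absdiff(cv2.imread('pics/s10.png'),s0)[255:400,240:390].mean())
cv2.imwrite('pics/m11.png',np.hstack([s[120:420,180:560],t[60:360,150:560]]))
E
```

```text
t: 38.1
eef_pos: [0.439, 0.1871, 0.3667]
ee_rot: [-3.137, 0.016, 3.023]
force: [-0.8, -0.5, -1.3]
width: 0.0002
diff to shut ref, lid region: 22.840582375478927 21.799708812260537
```

View pics/m11.png

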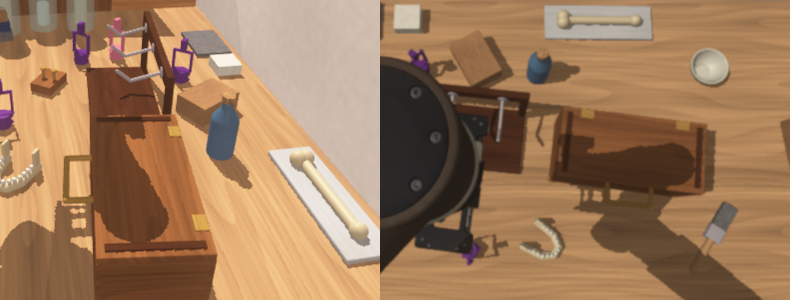

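```bash
python3 -m jog '[[-10,45,0,0,0,0],[-20,45,0,0,0,0],[-20,45,0,0,0,0],[-20,45,0,0,0,0],[-20,45,0,0,0,0],[-20,45,0,0,0,0],[-20,45,0,0,0,0],[-20,45,0,0,0,0],[0,45,0,0,0,0],[0,30,0,0,0,0],[0,0,0,0,0,0],[0,0,0,0,0,0]]'
python3 - <<'E'
from h import *
for n,R in(('side',{'lid':(230,400,235,395),'bottle':(210,285,380,425),'block':(180,220,205,250)}),('top',{'lid':(160,275,315,485),'bottle':(105,150,290,330),'block':(240,285,150,205)})):
    a=snap(n,n+'12.png');b=cv2.imread(f'pics/{n}0.png')
    for k,(r0,r1,c0,c1) in R.items():
        x=cv2.cvtColor(b,6)[r0:r1,c0:c1].astype('f4');y=cv2.cvtColor(a,6)[r0:r1,c0:c1].astype('f4')
        print(n,k,'absdiff',abs(x-y).mean().round(2),'shift',np.round(cv2.phaseCorrelate(x,y,cv2.createHanningWindow(x.shape[::-1],5)),2).tolist() if 0 else cv2.phaseCorrelate(x,y))
cv2.imwrite('pics/m12.png',np.hstack([cv2.imread('pics/side12.png')[120:420,180:560],cv2.imread('pics/top12.png')[60:360,150:560]]))
print(status.get_state()['t'],status.get_state()['eef_pos'])
E
```

```text
t: 39.4
eef_pos: [0.2915, 0.6234, 0.3655]
ee_rot: [-3.132, 0.019, 3.002]
force: [0.3, -0.3, 0.5]
width: 0.0006
side lid absdiff 6.38 shift ((0.023894763838825384, -0.020578088670092143), 0.7071750091181861)
side bottle absdiff 3.58 shift ((0.48242505606865294, 0.49221434467904146), 0.9852826475920501)
side block absdiff 18.19 shift ((0.52771833325302, -0.03474385107606892), 0.30743303881751166)
top lid absdiff 1.42 shift ((0.016240349900442652, -0.02745897436341238), 0.923021578612151)
top bottle absdiff 1.34 shift ((0.06416999175090865, 0.5330632243647209), 0.9508851398362054)
top block absdiff 9.47 shift ((-0.1515494966230726, 0.5418380655037325), 0.5730312326219347)
39.5 [0.29140098 0.62268825 0.36575528]
```

View pics/m12.png

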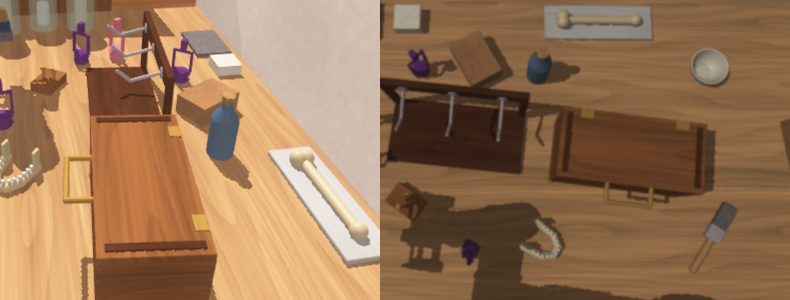

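The lid matches the shut reference to 0.03 px in both views, and the bottle and block haven't moved. Handing in.

```bash
python3 -c "
from h import *
print(workorder.job_done())"
```

```text
the job is handed in; nothing more can be done
None
```

The skull mount and all three vertebra segments are in the chest and the lid is shut. I handed the job in at about 39.5 s of the 200 s allowed. I swung the lid open by its handle and let go, and it stood open by itself. Each segment was lifted about 34 mm, above its hook tip, before I drew it off.

**What did not go to plan:**
- **Closing the lid:** the handle slipped out of the fingers partway down, so the lid fell shut instead of being lowered. The fall was hard to avoid once the grip was lost.
- **Mount:** it moved a few centimetres inside the chest while the arm was away from it. It stayed upright and inside.

**Last checks:**
- **Contents:** all four stood inside in the last view before closing, and the hooks were empty. I could not look inside after the lid fell.
- **Lid:** in both cameras it matches the starting shut picture to within 0.03 px.
- **Bystanders:** the bottle and the screw block look to be where they started. For the block I go by eye, because the arm's shadow fell across it and weakened the picture comparison.
- **Robot:** it was clear of everything at hand-in, and the wrist force I saw never passed about 17 N.

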